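Hold the tilt gauge at its marked angle on the plaster stump

ROBOT

A 7-joint arm with a two-finger parallel gripper is mounted at the origin on the work surface. World frame = base frame: x ahead of the robot, y to its left, z up, the work surface at z = 0. Lengths are in m, angles in rad, forces in N, time in s.
With the tool pointing down it reaches from about 0.425 to 0.925 m from the base axis. Payload 6.8 kg.
Tool frame: the origin (TCP) lies on the centre line of the jaws, within the pads' length; the fingertips stand 19 mm ahead of it and the grasp point (between the pads) is the TCP (tcp_to_tips is the distance from the TCP to the fingertips, in m); x points along the fingers, y is the direction in which the jaws open and shut, and the axes are right-handed (so a half turn about x gives the same grasp; the last joint's range is limited). The gripper opens to 85 mm and grips with 20 to 120 N. Pads are 22 mm wide; open, the fingers measure 114 mm over their backs; the gripper's body (76 mm by 85 mm) begins 54 mm behind the grasp point. The pads swing forward as they close: fully open they stand 13 mm farther back than shut.
Start: joints at [-1.276, 0.477, 0.022, 1.555, -0.011, 1.109, -0.083], TCP at [0.265, 0.621, 0.25] pointing down, gripper open.
Joint ranges: [-2.96, 2.96], [-0.34, 2.1], [-1.41, 1.46], [0.24, 2.44], [-1.37, 4.51], [0.17, 1.92], [-2.96, 2.96]. Speed limits (rad/s): [2.39, 2.39, 3.14, 3.14, 3.14, 3.14, 3.14].

INTERFACE

Orientations are given as a unit quaternion [w, x, y, z].
In Python, from station import get_obs, read_camera, hand_in, spot_in, cut_out, tcp_to_tips gives the robot as it stands.
- The arm moves only by the shell command python3 -m jog 'ROWS' [FORCE]. ROWS is JSON, a list of rows, each an object of numbers: "gripper": the closure, from 0 (fully open) to 1 (shut); "dx", "dy", "dz": the shift along the world's x, y, z in m; "rx", "ry", "rz": the turn, a rotation vector about the world's x, y, z in degrees. In form: [{"gripper": .., "dx": .., "dy": .., "dz": .., "rx": .., "ry": .., "rz": ..}, ...]. A call has 1 to 10 rows; each row is the pose to reach, as a shift and turn from the pose commanded when the call began; what a row does not reach only later rows make up. A row lasts 1/10 s, in which the tool goes at most 50 mm and 8.59 degrees, less where a joint would pass 70% of its speed; a pose out of reach is approached as far as the arm can. A call with a gripper value outside its range is refused whole. The fingers move at their own pace and stop on an object; FORCE is the grip in N (left out, the last holds). Time passes only in rows, so rows that repeat a pose let the fingers close. It gives the time, the measured TCP pose, the force and the opening at its end, in the units of the state.
- get_obs(): the state, without advancing time (a new reading comes with each control period).
- read_camera(name): name is "side" or "top" or "wrist"; returns a dict with "pixels" (480x640x3 uint8, blue, green, red), "range_z" (480x640 float32, m along the optical axis (not along the pixel's ray), 0 where there is no reading), "camera_matrix" (3x3 intrinsics, pixels), "D" ([k1, k2, p1, p2, k3] as OpenCV has them; the pictures are not rectified), "cam_to_world" (4x4, takes a point from camera to world coordinates). Camera axes: x right, y down, z forward; pixel columns grow to the right and rows downward; lengths in m; the calibration is good to about 2 mm. A picture is of the moment at which its call begins.
- hand_in(): hands the job in, once; it reports no verdict.
Trained networks look in the newest picture that a camera, given by its name, has taken for a name from the list of things; names that differ only in an ending like _2 or _b are one class to them, and where a whole thing is asked for, a point or a joint stands for the part that bears it (a point fixed in the world has none). Each returns a list of dicts, best first, with "conf" (0 to 1); they miss things now and then, are a little off and sometimes report something else, mostly with a low value. They report only what shows in the picture. A call takes as long as a camera call. They do not tell look-alikes from the thing itself.
- spot_in(camera, label): "box" ([centre column, centre row, width, height] in pixels, round what is visible of it).
- cut_out(camera, label): "mask" (480x640 bool, what is visible of it) and "box" ([centre column, centre row, width, height] in pixels, round what is visible of it).
The state is a dict: "t": time; "q": joint angles; "joint_vel": joint speeds; "joint_torque": joint torques, N m; "eef_pos": TCP position; "tool_rot": TCP orientation; "contact_force": force on the tool from outside, world axes, zero at the start; "torque": the same for the moment, N m; "gripper_width": opening from 0.0 (shut) to 1.0 (fully open).
Only numpy, scipy, OpenCV 4.12 (cv2) and the standard library are available. Lean on these libraries where they do the work, as an engineer would, in place of code of your own. Each camera call takes 0.05 s, during which the arm holds its last target. There are 200 camera calls.

TASK

Take the tilt gauge off the plaster offcut by the square post on its top, rest the notch under its foot on the rounded crown of the uneven plaster stump with the dial upright, and rock it sideways until the swinging pointer settles on the small tab clipped to the dial's rim. Finish still gripping it like that: motionless, the foot pressed lightly on the crown and the gauge touching nothing else, without ever pushing hard on the stump. Leave the jar, the crucible and the spatula alone.

Things in the scene. Friction and masses are not known exactly. Their poses are not given: they have to be found in the camera images.
- gauge: Tilt gauge, 188 mm high, 0.29 to 0.47 kg, upright on the offcut. Origin: centre of the foot's underside; z up the gauge, y along the foot in the dial's plane, x out of the dial's face. Aluminium foot 36 (x) x 72 (y) x 16 mm; above it a white round dial 8 mm thick, 124 mm across, its centre and pivot 84 mm up, alike on both faces; on top a square post (see point post).
- post (a point): Grip point on the axis of the gauge's square aluminium post, 168 mm above the foot's underside; the post is 24 x 24 mm and reaches from 146 to 188 mm. Axes as the gauge.
- notch (a point): Apex, at mid-width, of the V notch across the foot's underside, 9 mm above the underside. The notch line runs along the gauge's x; its sides fall 30 degrees from level to y = +-15.6 mm. Axes as the gauge.
- pointer (a joint): Angle of the free pendulum pointer about the gauge's x axis, rad; 0 = pointing at the foot. It hangs plumb: turning the gauge by +a about its own x axis makes it read -a once settled (about 1 s, after a few swings). Dark needle 50 mm long with a round bob, one on each face; it cannot be pushed by hand.
- mark (a joint): Angle of the tab, on the same axis, zero and sense as the pointer: 0.14 to 0.40 rad, fixed during a run. The tab sits on the dial's lower rim towards the gauge's +y. The pointer is on the mark when both read the same, so the gauge must be turned by minus this value about its x axis.
- pointer_tip (a point): Tip of the needle on the +x face, 50 mm from the pivot; its z axis runs from tip to pivot.
- mark_tab (a point): The tab: a dark clip 7 mm wide straddling the dial's lower rim, 51 to 67 mm from the pivot; this point 52 mm from the pivot on the +x face; its z axis runs towards the pivot.
- stump: Plaster model base 84 (x) x 100 (y) x 20 mm, fixed to the counter, with a lumpy tapering stump in its middle. Origin: centre of its underside, z up.
- crown (a point): Top of the stump's crown, 70 mm above the counter. The crown is a ball of 10 mm radius; below it the stump widens to 17 mm radius at 34 mm height, with side lumps no higher than 40 mm and within 30 mm of the axis. The notch nests on the ball with its apex 11.5 mm from the ball's centre at any tilt.
- offcut: Loose plaster slab 100 (x) x 130 (y) x 28 mm, 0.8 kg, the gauge's starting stand. Origin: centre of its underside.
- jar: Bystander: closed grey jar, 56 mm across, 65 mm high. Origin: centre of its underside.
- crucible: Bystander: white ceramic cup, 60 mm across, 50 mm high. Origin: centre of its underside.
- spatula: Bystander: spatula 170 mm long lying on the counter.
Not all that is in view belongs to the job. What is meant by the stump is not blue or pink, and is the larger of those in its own colour.

How it is judged:
By the outcome, as a careful person would: the job done as asked, in the order asked, and still so for the second after the job is handed in, while the arm keeps its last pose, push and grip.
It also fails if it takes over 48 s, if anything falls off the work surface, if the arm or the gripper's body presses on something with over 40 N, if the wrist force passes 120 N, or if a joint passes its speed limit or range.

## Working session

There is one attempt and no reset: what is moved stays moved. The work goes in short steps, Python scripts to look and compute and a shell command to move; the robot and the scene stay as the last step left them, time stands still between calls to the robot, and variables do not carry over. Pictures are saved under pics/ and viewed, about 8 in all and at most 12, crops included, and the job is handed in when it is done.

```bash
mkdir -p pics; cat > h.py <<'E'
import numpy as np, cv2
from station import *
def pts(c, uv):
    uv=np.asarray(uv,float).reshape(-1,2)
    n=cv2.undistortPoints(uv.reshape(-1,1,2),c["camera_matrix"],np.array(c["D"],float)).reshape(-1,2)
    i=np.clip(uv.round().astype(int),0,[639,479]); z=c["range_z"][i[:,1],i[:,0]]
    P=np.c_[n*z[:,None],z]; T=np.array(c["cam_to_world"]); return P@T[:3,:3].T+T[:3,3], z
def mpts(c,m):
    v,u=np.nonzero(m); P,z=pts(c,np.c_[u,v]); return P[z>0]
E
python3 - <<'E'
from h import *
o=get_obs(); print({k:np.round(v,3).tolist() for k,v in o.items()}, tcp_to_tips)
ims=[]
for n in("side","top"):
    c=read_camera(n); ims.append(c["pixels"])
    for l in("gauge","stump","offcut","jar","crucible","spatula"):
        for d in cut_out(n,l):
            P=mpts(c,d["mask"])
            if len(P)>20: print(n,l,round(d["conf"],2),np.round(d["box"]),"med",np.median(P,0).round(3),"p2",np.percentile(P,2,0).round(3),"p98",np.percentile(P,98,0).round(3))
    cv2.imwrite(f"pics/{n}0.png",c["pixels"])
E
```

```text
{'t': 0.0, 'q': [-1.276, 0.478, 0.022, 1.556, -0.011, 1.109, -0.083], 'joint_vel': [-0.001, -0.002, 0.002, -0.001, -0.001, 0.001, -0.001], 'joint_torque': [0.002, -59.645, 1.609, -28.118, 0.012, 0.009, -0.0], 'eef_pos': [0.264, 0.62, 0.249], 'tool_rot': [0.693, 0.141, 0.693, -0.142], 'contact_force': [-0.085, 0.699, 0.527], 'torque': [-0.021, 0.035, -0.026], 'gripper_width': 1.0} 0.019
side gauge 0.92 [270. 188.  23.  72.] med [0.523 0.199 0.117] p2 [0.508 0.151 0.024] p98 [0.544 0.267 0.215]
side stump 0.92 [248. 355.  57.  58.] med [ 0.366 -0.151  0.019] p2 [ 0.325 -0.192  0.006] p98 [ 0.41  -0.094  0.064]
side stump 0.86 [320. 334.  56.  56.] med [ 0.513 -0.159  0.019] p2 [ 0.476 -0.2    0.004] p98 [ 0.558 -0.101  0.065]
side stump 0.79 [369. 318.  40.  36.] med [ 0.635 -0.16   0.013] p2 [ 0.61  -0.189  0.004] p98 [ 0.666 -0.12   0.047]
side stump 0.78 [353. 390.  40.  43.] med [ 0.533 -0.292  0.012] p2 [ 0.507 -0.321  0.006] p98 [ 0.565 -0.256  0.043]
side offcut 0.87 [276. 216.  48.  52.] med [0.547 0.171 0.026] p2 [0.489 0.139 0.005] p98 [0.587 0.263 0.03 ]
side jar 0.89 [445. 
[... 1121 characters left out ...]
0.113  0.046]
top offcut 0.83 [252. 257.  52.  41.] med [0.547 0.199 0.027] p2 [ 0.486  0.144 -0.001] p98 [0.587 0.27  0.102]
top jar 0.55 [476. 200.  24.  22.] med [ 0.669 -0.385  0.06 ] p2 [ 0.648 -0.416 -0.002] p98 [ 0.695 -0.366  0.069]
top crucible 0.74 [244. 261.  50.  19.] med [0.52  0.207 0.133] p2 [0.505 0.16  0.031] p98 [0.541 0.265 0.219]
top crucible 0.71 [187. 222.  22.  24.] med [0.639 0.382 0.019] p2 [ 0.609  0.35  -0.   ] p98 [0.662 0.403 0.054]
top crucible 0.46 [386. 262.  37.  32.] med [ 0.514 -0.142  0.02 ] p2 [ 0.475 -0.193  0.012] p98 [ 0.556 -0.096  0.066]
top spatula 0.6 [340. 167.  27.  66.] med [ 0.754 -0.024  0.003] p2 [ 0.7   -0.056 -0.004] p98 [0.859 0.005 0.022]
```

View pics/side0.png

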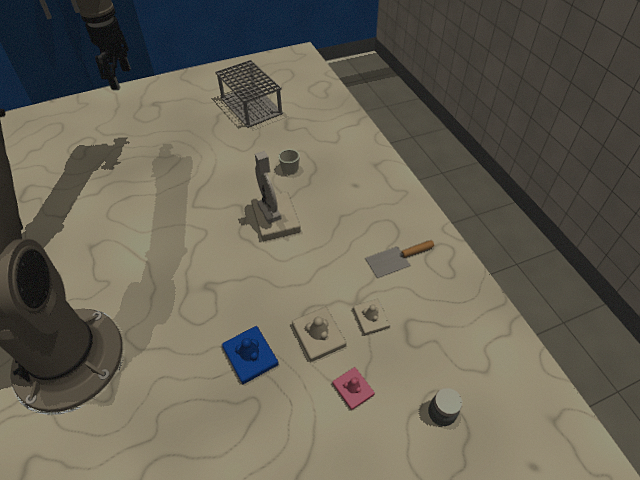

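View pics/top0.png

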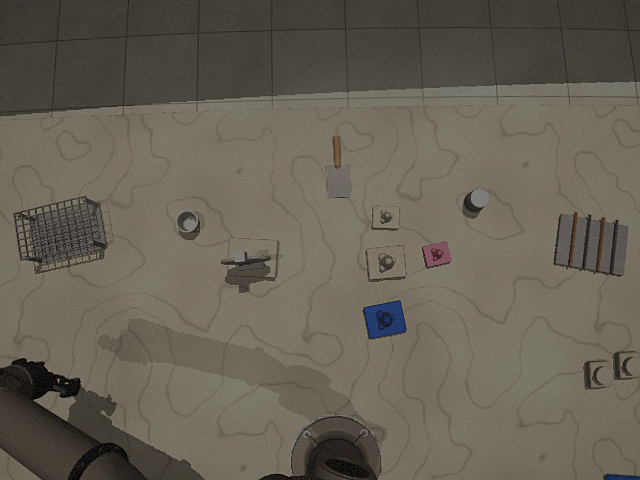

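The side view shows the gauge at about (268,188) on the offcut, nearly edge-on. The target is the larger white stump, at (320,334) in the side view and (386,263) in the top view. The small white, blue and pink ones are decoys. Next I'll fit the gauge and crown geometry and get the wrist camera offset.

```bash
python3 - <<'E'
from h import *
from scipy.spatial.transform import Rotation as R
o=get_obs(); q=o["tool_rot"]; Rt=R.from_quat([q[1],q[2],q[3],q[0]]).as_matrix(); print("tool\n",Rt.round(3))
c=read_camera("wrist"); T=np.array(c["cam_to_world"]); print("cam in tool",(Rt.T@(T[:3,3]-o["eef_pos"])).round(3)); print((Rt.T@T[:3,:3]).round(2)); print(c["camera_matrix"])
for n in("side","top"):
    c=read_camera(n); T=np.array(c["cam_to_world"]); print(n,"pos",T[:3,3].round(3),"fx",c["camera_matrix"][0,0])
    P=mpts(c,cut_out(n,"gauge")[0]["mask"])
    t=P[P[:,2]>.19]; print("post",len(t),t.min(0).round(3),t.max(0).round(3),np.median(t[t[:,2]>.208],0))
    d=P[(P[:,2]>.06)&(P[:,2]<.165)]; m=np.median(d[:,:2],0); u,s,v=np.linalg.svd(d[:,:2]-m,full_matrices=False); print("dial",len(d),m,v[0])
    i=np.abs(c["range_z"])>0
    vv,uu=np.nonzero(i); A,z=pts(c,np.c_[uu,vv])
    s=A[(abs(A[:,0]-.515)<.025)&(abs(A[:,1]+.148)<.03)&(A[:,2]>.05)]
    from scipy.optimize import least_squares
    f=least_squares(lambda p:np.linalg.norm(s-p,axis=1)-.01,[.515,-.148,.06],loss="soft_l1",f_scale=.002); print("ball",len(s),f.x.round(4),np.abs(f.fun).mean())
    s=A[(abs(A[:,0]-.515)<.06)&(abs(A[:,1]+.148)<.07)&(abs(A[:,2]-.02)<.004)]; print("base",cv2.minAreaRect((s[:,:2]*1000).astype(np.float32)), s.mean(0))
E
```

```text
tool
 [[-0.     0.392  0.92 ]
 [ 0.     0.92  -0.392]
 [-1.     0.    -0.   ]]
cam in tool [-0.124  0.    -0.081]
[[-0.   -0.32  0.95]
 [ 1.   -0.    0.  ]
 [ 0.    0.95  0.32]]
[[392.91501883   0.         324.73624008]
 [  0.         392.91501883 236.06146671]
 [  0.           0.           1.        ]]
side pos [ 0.351 -0.604  0.908] fx 472.27878694026134
post 152 [0.513 0.195 0.19 ] [0.537 0.222 0.217] [0.52396625 0.20508316 0.21308412]
dial 449 [0.52274335 0.19185245] [ 0.10111202 -0.99487505]
ball 103 [ 0.5176 -0.1492  0.058 ] 0.001115408616564095
base ((518.0504150390625, -149.56275939941406), (83.51285552978516, 101.01708221435547), 3.5924272537231445) [ 0.51642138 -0.15294567  0.01874569]
top pos [0.409 0.018 1.479] fx 553.132552754134
post 130 [0.511 0.199 0.191] [0.536 0.223 0.221] [0.52288802 0.21063866 0.21588602]
dial 201 [0.5212758  0.19933889] [ 0.08974986 -0.99596434]
ball 61 [ 0.5159 -0.1454  0.0585] 0.0016222455525810393
base ((515.5496826171875, -145.4145965576172), (83.6241683959961, 100.3255615234375), 4.037778854370117) [ 0.51427741 -0.14401863  0.01966581]
```

```bash
python3 -m jog '[{"gripper":0,"dz":0.03,"dx":0.05,"dy":-0.05},{"gripper":0,"dx":0.26,"dy":-0.41,"dz":0.05,"rz":28.6},{"gripper":0,"dx":0.26,"dy":-0.41,"dz":0.05,"rz":28.6},{"gripper":0,"dx":0.26,"dy":-0.41,"dz":0.05,"rz":28.6},{"gripper":0,"dx":0.26,"dy":-0.41,"dz":0.05,"rz":28.6},{"gripper":0,"dx":0.26,"dy":-0.41,"dz":0.05,"rz":28.6},{"gripper":0,"dx":0.26,"dy":-0.41,"dz":0.05,"rz":28.6},{"gripper":0,"dx":0.26,"dy":-0.41,"dz":0.05,"rz":28.6},{"gripper":0,"dx":0.26,"dy":-0.41,"dz":0.05,"rz":28.6},{"gripper":0,"dx":0.26,"dy":-0.41,"dz":0.05,"rz":28.6}]'
python3 -m jog '[{"dx":0},{"dx":0},{"dx":0},{"dx":0}]'; python3 - <<'E'
from h import *
c=read_camera("wrist"); cv2.imwrite("pics/w1.png",c["pixels"])
for l in("gauge","post","pointer","mark","mark_tab"):
    for d in spot_in("wrist",l)[:2]: print(l,round(d["conf"],2),np.round(d["box"]))
P=mpts(c,cut_out("wrist","gauge")[0]["mask"])
t=P[(P[:,2]>.208)]; print(len(t),t.min(0),t.max(0),cv2.minAreaRect((t[:,:2]*1000).astype(np.float32)))
d=P[(P[:,2]>.065)&(P[:,2]<.165)]; m=np.median(d[:,:2],0); u,s,v=np.linalg.svd(d[:,:2]-m,full_matrices=False); print("dial",len(d),m,v[0],s)
E
```

```text
$[0]: bad value
$[0]: bad value
Traceback (most recent call last):
IndexError: list index out of range
```

View pics/w1.png

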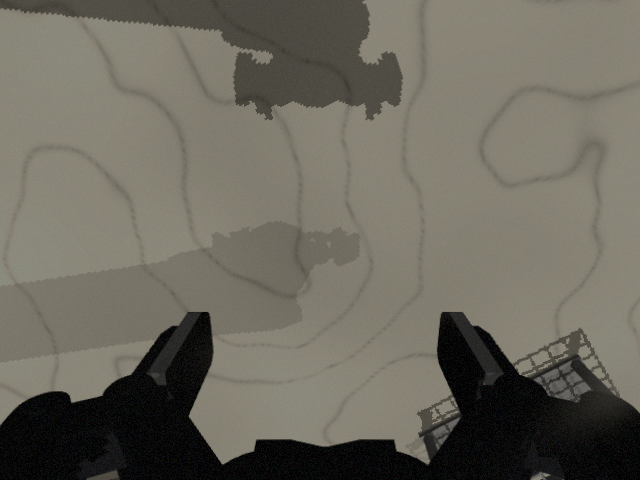

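The arm didn't move: the picture shows only the open fingers at (190,360) and (460,360) over bare counter. It seems every key must be given in each row.

```bash
python3 -m jog '[{"gripper":0,"dx":0.05,"dy":-0.05,"dz":0.03,"rx":0,"ry":0,"rz":0},{"gripper":0,"dx":0.26,"dy":-0.41,"dz":0.05,"rx":0,"ry":0,"rz":28.6},{"gripper":0,"dx":0.26,"dy":-0.41,"dz":0.05,"rx":0,"ry":0,"rz":28.6},{"gripper":0,"dx":0.26,"dy":-0.41,"dz":0.05,"rx":0,"ry":0,"rz":28.6},{"gripper":0,"dx":0.26,"dy":-0.41,"dz":0.05,"rx":0,"ry":0,"rz":28.6},{"gripper":0,"dx":0.26,"dy":-0.41,"dz":0.05,"rx":0,"ry":0,"rz":28.6},{"gripper":0,"dx":0.26,"dy":-0.41,"dz":0.05,"rx":0,"ry":0,"rz":28.6},{"gripper":0,"dx":0.26,"dy":-0.41,"dz":0.05,"rx":0,"ry":0,"rz":28.6},{"gripper":0,"dx":0.26,"dy":-0.41,"dz":0.05,"rx":0,"ry":0,"rz":28.6},{"gripper":0,"dx":0.26,"dy":-0.41,"dz":0.05,"rx":0,"ry":0,"rz":28.6}]'
cat > look.py <<'E'
import sys
from h import *
c=read_camera("wrist"); cv2.imwrite(f"pics/{sys.argv[1]}.png",c["pixels"])
o=get_obs(); print({k:np.round(o[k],4).tolist() for k in("t","eef_pos","tool_rot","contact_force","torque","gripper_width")})
for l in("gauge","post","pointer","mark","mark_tab","pointer_tip"):
    for d in spot_in("wrist",l)[:2]: print(l,round(d["conf"],2),np.round(d["box"]))
g=cut_out("wrist","gauge")
if g:
    P=mpts(c,g[0]["mask"]); zt=float(sys.argv[2])
    t=P[abs(P[:,2]-zt)<.005]; print(len(t),np.median(t,0),cv2.minAreaRect((t[:,:2]*1000).astype(np.float32)))
    d=P[(P[:,2]>zt-.145)&(P[:,2]<zt-.055)]; m=np.median(d[:,:2],0); u,s,v=np.linalg.svd(d[:,:2]-m,full_matrices=False); print("dial",len(d),m,v[0],s)
E
python3 look.py w2 .216
```

```text
t: 2.3
eef_pos: [0.5259, 0.208, 0.3009]
tool_rot: [0.707, -0.033, 0.706, 0.033]
contact_force: [0.4, 0.9, -0.6]
gripper_width: 1.0
{'t': 2.35, 'eef_pos': [0.5298, 0.2005, 0.3015], 'tool_rot': [0.7078, -0.0315, 0.7051, 0.0288], 'contact_force': [3.2777, -5.9748, 1.498], 'torque': [-0.3687, -0.1674, -0.0453], 'gripper_width': 1.0007}
gauge 0.92 [332. 222. 156. 108.]
post 0.94 [332. 221. 154. 106.]
pointer 0.61 [330. 196.  15.  20.]
mark_tab 0.42 [352. 188.  14.   9.]
pointer_tip 0.66 [331. 198.  17.  20.]
1768 [0.52295838 0.21247095 0.21618239] ((524.089599609375, 212.538330078125), (24.74477195739746, 23.795019149780273), 4.614269256591797)
dial 3897 [0.52045599 0.21097764] [-0.07719102  0.99701632] [2.15558762 0.09902041]
```

View pics/w2.png

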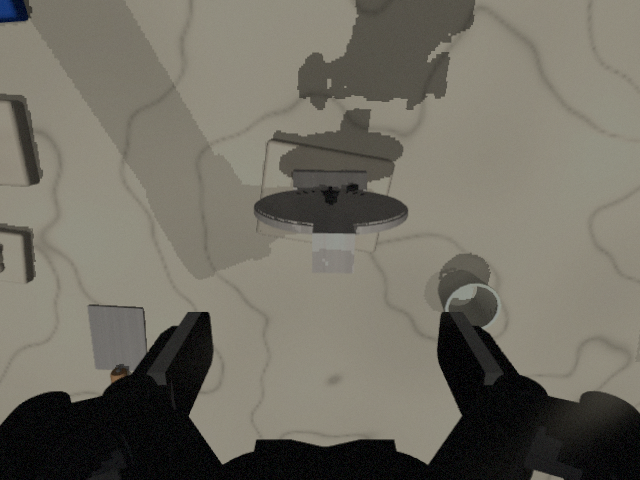

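The wrist view shows the post top at (333,252) and the needle at (330,196). The tab is at (352,188), on the world +y side, so the gauge must lean its top towards +y. Now descend and grip.

```bash
python3 -m jog '[{"gripper":0,"dx":-0.001,"dy":0.0015,"dz":0,"rx":0,"ry":0,"rz":-1},{"gripper":0,"dx":-0.001,"dy":0.0015,"dz":0,"rx":0,"ry":0,"rz":-1},{"gripper":0,"dx":-0.001,"dy":0.0015,"dz":-0.03,"rx":0,"ry":0,"rz":-1},{"gripper":0,"dx":-0.001,"dy":0.0015,"dz":-0.06,"rx":0,"ry":0,"rz":-1},{"gripper":0,"dx":-0.001,"dy":0.0015,"dz":-0.085,"rx":0,"ry":0,"rz":-1},{"gripper":0,"dx":-0.001,"dy":0.0015,"dz":-0.103,"rx":0,"ry":0,"rz":-1},{"gripper":0,"dx":-0.001,"dy":0.0015,"dz":-0.103,"rx":0,"ry":0,"rz":-1},{"gripper":0,"dx":-0.001,"dy":0.0015,"dz":-0.103,"rx":0,"ry":0,"rz":-1},{"gripper":0,"dx":-0.001,"dy":0.0015,"dz":-0.103,"rx":0,"ry":0,"rz":-1},{"gripper":0,"dx":-0.001,"dy":0.0015,"dz":-0.103,"rx":0,"ry":0,"rz":-1}]' 70
python3 look.py w3 .216
```

```text
t: 3.7
eef_pos: [0.5243, 0.2129, 0.1986]
tool_rot: [0.707, -0.028, 0.706, 0.028]
contact_force: [0.8, -1.0, 0.7]
gripper_width: 0.999
{'t': 3.75, 'eef_pos': [0.5242, 0.2128, 0.1984], 'tool_rot': [0.7072, -0.0276, 0.7059, 0.0282], 'contact_force': [0.3813, -0.6648, 0.3598], 'torque': [0.0347, 0.0107, -0.016], 'gripper_width': 0.9983}
gauge 0.88 [326. 295. 227. 210.]
post 0.59 [324. 296. 224. 211.]
pointer 0.88 [324. 236.  24.  38.]
mark 0.67 [355. 218.  20.  12.]
mark_tab 0.63 [326. 296. 228. 204.]
mark_tab 0.53 [352. 220.  13.  10.]
pointer_tip 0.59 [325. 238.  19.  42.]
5336 [0.52167225 0.21240585 0.21606588] ((523.9140625, 212.4636688232422), (25.861961364746094, 24.05575942993164), 4.099659442901611)
dial 11918 [0.52010251 0.21197132] [-0.0767407   0.99705108] [3.60399577 0.1328011 ]
```

Well aligned: the post centre is within 0.5 mm of the TCP and the yaw matches. Closing, then a slow lift.

```bash
python3 -m jog '[{"gripper":1,"dx":0,"dy":0,"dz":0,"rx":0,"ry":0,"rz":0},{"gripper":1,"dx":0,"dy":0,"dz":0,"rx":0,"ry":0,"rz":0},{"gripper":1,"dx":0,"dy":0,"dz":0,"rx":0,"ry":0,"rz":0},{"gripper":1,"dx":0,"dy":0,"dz":0,"rx":0,"ry":0,"rz":0},{"gripper":1,"dx":0,"dy":0,"dz":0,"rx":0,"ry":0,"rz":0},{"gripper":1,"dx":0,"dy":0,"dz":0,"rx":0,"ry":0,"rz":0},{"gripper":1,"dx":0,"dy":0,"dz":0,"rx":0,"ry":0,"rz":0},{"gripper":1,"dx":0,"dy":0,"dz":0,"rx":0,"ry":0,"rz":0},{"gripper":1,"dx":0,"dy":0,"dz":0,"rx":0,"ry":0,"rz":0},{"gripper":1,"dx":0,"dy":0,"dz":0,"rx":0,"ry":0,"rz":0}]' 70
python3 -m jog '[{"gripper":1,"dx":0,"dy":0,"dz":0,"rx":0,"ry":0,"rz":0},{"gripper":1,"dx":0,"dy":0,"dz":0,"rx":0,"ry":0,"rz":0}]'
```

```text
t: 5.1
eef_pos: [0.5237, 0.2125, 0.1974]
tool_rot: [0.707, -0.028, 0.706, 0.028]
contact_force: [0.1, 0.3, 2.3]
gripper_width: 0.268
t: 5.3
eef_pos: [0.5237, 0.2125, 0.1974]
tool_rot: [0.707, -0.028, 0.706, 0.028]
contact_force: [1.4, 0.2, 2.4]
gripper_width: 0.273
```

```bash
python3 -m jog '[{"gripper":1,"dx":0,"dy":0,"dz":0.01,"rx":0,"ry":0,"rz":0},{"gripper":1,"dx":0,"dy":0,"dz":0.03,"rx":0,"ry":0,"rz":0},{"gripper":1,"dx":0,"dy":0,"dz":0.06,"rx":0,"ry":0,"rz":0},{"gripper":1,"dx":0,"dy":0,"dz":0.08,"rx":0,"ry":0,"rz":0},{"gripper":1,"dx":0,"dy":0,"dz":0.09,"rx":0,"ry":0,"rz":0},{"gripper":1,"dx":0,"dy":0,"dz":0.09,"rx":0,"ry":0,"rz":0},{"gripper":1,"dx":0,"dy":0,"dz":0.09,"rx":0,"ry":0,"rz":0},{"gripper":1,"dx":0,"dy":0,"dz":0.09,"rx":0,"ry":0,"rz":0},{"gripper":1,"dx":0,"dy":0,"dz":0.09,"rx":0,"ry":0,"rz":0},{"gripper":1,"dx":0,"dy":0,"dz":0.09,"rx":0,"ry":0,"rz":0}]'
python3 look.py w4 .306
python3 -c "
import cv2;i=cv2.imread('pics/w4.png')[150:420,180:480];cv2.imwrite('pics/w4c.png',cv2.convertScaleAbs(cv2.resize(i,None,fx=2,fy=2,interpolation=3),alpha=1.8))"
```

```text
t: 6.3
eef_pos: [0.5233, 0.2123, 0.2865]
tool_rot: [0.706, -0.028, 0.707, 0.028]
contact_force: [0.1, -0.6, -3.7]
gripper_width: 0.27
{'t': 6.35, 'eef_pos': [0.5234, 0.2124, 0.2867], 'tool_rot': [0.7062, -0.0281, 0.7069, 0.0277], 'contact_force': [-0.1288, 0.2487, -3.4905], 'torque': [0.0201, -0.0207, -0.0045], 'gripper_width': 0.2752}
gauge 0.86 [325. 300. 226. 212.]
post 0.63 [324. 300. 225. 212.]
post 0.56 [355. 221.  16.  13.]
pointer 0.84 [324. 237.  25.  41.]
pointer 0.43 [325. 299. 224. 211.]
mark 0.63 [353. 221.  18.   9.]
mark 0.21 [474. 309.  66.  70.]
mark_tab 0.56 [356. 220.  12.  12.]
pointer_tip 0.79 [325. 238.  25.  42.]
5238 [0.52172752 0.21232451 0.30514736] ((523.4564208984375, 212.45726013183594), (25.62974739074707, 24.101539611816406), 5.039749622344971)
dial 12261 [0.51975144 0.21197334] [-0.07742858  0.9969979 ] [3.65549287 0.13615242]
```

View pics/w4c.png

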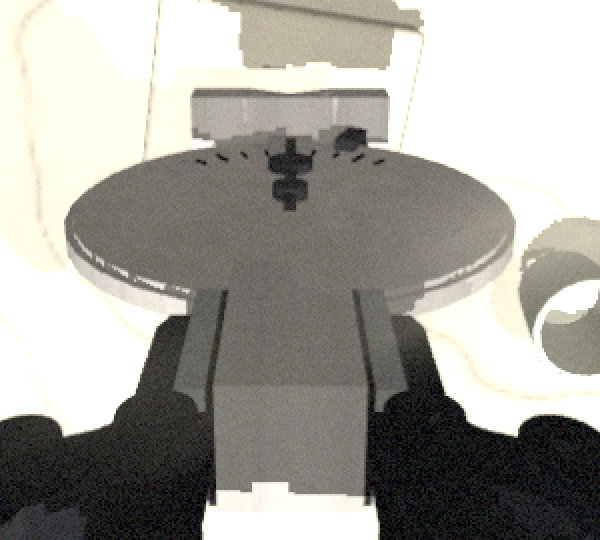

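The crop shows the gauge gripped square, with the pivot and needle on the centre line at crop x≈290. The tab is at crop (350,139), which is pixel (355,219.5). Next: the tab angle.

```bash
cat > ang.py <<'E'
from h import *
from scipy.spatial.transform import Rotation as R
# gauge frame from tool: gauge z=-tool x, y=tool y, x = tool z ; TCP 169.4 mm above underside
def gframe(o,h=.1694):
    q=o["tool_rot"]; Rt=R.from_quat([q[1],q[2],q[3],q[0]]).as_matrix()
    G=np.c_[Rt[:,2],Rt[:,1],-Rt[:,0]]; return G,np.array(o["eef_pos"])-G[:,2]*h
def toplane(c,uv,G,p0,x):
    n=cv2.undistortPoints(np.array(uv,float).reshape(-1,1,2),c["camera_matrix"],np.array(c["D"],float)).reshape(-1,2)
    T=np.array(c["cam_to_world"]); d=np.c_[n,np.ones(len(n))]@T[:3,:3].T@G; s=(T[:3,3]-p0)@G
    return s+d*((x-s[0])/d[:,0])[:,None]
def proj(c,L,G,p0):
    W=np.array(L)@G.T+p0; T=np.array(c["cam_to_world"]); C=(W-T[:3,3])@T[:3,:3]
    return cv2.projectPoints(C,np.zeros(3),np.zeros(3),c["camera_matrix"],np.array(c["D"],float))[0].reshape(-1,2)
if __name__=="__main__":
    c=read_camera("wrist"); o=get_obs(); G,p0=gframe(o)
    print("yaw",np.degrees(np.arctan2(G[1,0],G[0,0])),"z",G[:,2].round(4),"origin",p0.round(4))
    g=cv2.cvtColor(c["pixels"],6)
    roi=g[205:232,335:375]; v,u=np.nonzero(roi<45); print("tab px",len(u),u.min()+335,u.max()+335,v.min()+205,v.max()+205,"cen",u.mean()+335,v.mean()+205)
    cen=[u.mean()+335,v.mean()+205]
    roi=g[225:256,310:340]; v,u=np.nonzero(roi<45); print("needle px",len(u),"cen",u.mean()+310,v.mean()+225, u.min()+310,u.max()+310)
    print("needle plane",toplane(c,[[u.mean()+310,v.mean()+225]],G,p0,-.008))
    for x in(-.006,-.009): 
        P=toplane(c,[cen],G,p0,x)[0]; print("tab",x,P.round(4),"by r59:",np.arcsin(P[1]/.059),"r55",np.arcsin(P[1]/.055),"atan",np.arctan2(P[1],.084-P[2]))
    print("foot edges px",proj(c,[[-.018,-.036,.016],[-.018,.036,.016],[0,-.062,.084],[0,.062,.084],[-.004,0,.084]],G,p0).round(1))
    for m in(.2,.25,.3,.35,.4):
        y,z=np.sin(m),-np.cos(m); L=[[x,r*y+w*np.cos(m),.084+r*z+w*np.sin(m)] for x in(-.004,-.008) for r in(.051,.067) for w in(-.0035,.0035)]
        Q=proj(c,L,G,p0); print(m,Q.min(0).round(1),Q.max(0).round(1))
E
python3 ang.py; python3 - <<'E'
import cv2; print(cv2.cvtColor(cv2.imread('pics/w4.png'),6)[210:228:1,344:368])
E
```

```text
yaw 4.523842982127909 z [-1.e-04 -1.e-04  1.e+00] origin [0.5236 0.2125 0.118 ]
tab px 185 335 371 214 231 cen 354.1189189189189 221.45945945945945
needle px 475 cen 324.43368421052634 238.0421052631579 312 337
needle plane [[-8.00000000e-03 -7.95499577e-06  7.70097605e-02]]
tab -0.006 [-0.006   0.0202  0.036 ] by r59: 0.3493070377910084 r55 0.375929685332465 atan 0.3981530337714714
tab -0.009 [-0.009   0.0194  0.0462] by r59: 0.3349597016335829 r55 0.36038959644692453 atan 0.474376324112237
foot edges px [[274.5 197.6]
 [374.5 197.6]
 [215.5 255.3]
 [433.4 255.3]
 [324.4 248.7]]
0.2 [334.2 211.7] [347.7 223.7]
0.25 [337.9 211.9] [352.3 224. ]
0.3 [341.5 212.1] [356.8 224.4]
0.35 [345.2 212.5] [361.3 224.8]
0.4 [348.8 212.9] [365.8 225.3]
[[ 99  94 104 108  96  96  93  97  97  94  95 100  98 100  98 100  99  99
  100  96  99  98  98  98]
 [ 95  98 104 104  94  95  97  99  96  95  95  95  98 100  99 102 100  99
   99 102  96  99 100  99]
 [ 95  87  90  89  87  86  86  89  86  85  88  85  90  97  99  97 102 100
   98 100  98  98  98  99]
 [ 94  80  71  70  68  68  68  70  71  59  58  5
[... 767 characters left out ...]
64  58  48  31  32  34  37  32  34  34  36  32  31  30  29  24  25
   22  64 109 121 121 120]
 [ 62  62  54  43  43  35  34  36  34  32  37  35  34  30  30  37  41  41
   32  68 134 150 154 153]
 [ 59  61  52  41  31  34  31  33  33  36  35  36  31  35  34  51  57  58
   51  63  98 124 132 132]
 [ 59  63  61  43  35  37  32  33  40  33  40  30  27  29  48  62  66  62
   66  66  66  64  76  80]
 [ 63  63  60  58  40  49  50  49  48  46  45  39  39  54  62  63  68  65
   64  67  64  63  64  64]
 [ 64  64  59  51  41  41  63  68  62  61  57  57  57  63  64  64  55  52
   61  65  65  67  63  64]
 [ 66  65  47  23  15  39  58  66  63  62  65  66  66  66  58  56  28  27
   50  65  63  66  64  67]]
```

The tab spans columns 347.5 to 362.7, which gives a mark of about 0.365 rad, to be refined once tilted. I'll carry the gauge to just beyond the stump, so the wrist camera can see the crown unobstructed.

```bash
python3 -m jog '[{"gripper":1,"dx":0.005,"dy":-0.02,"dz":0.01,"rx":0,"ry":0,"rz":0},{"gripper":1,"dx":0.015,"dy":-0.06,"dz":0.03,"rx":0,"ry":0,"rz":0},{"gripper":1,"dx":0.026,"dy":-0.1,"dz":0.03,"rx":0,"ry":0,"rz":0},{"gripper":1,"dx":0.037,"dy":-0.14,"dz":0.03,"rx":0,"ry":0,"rz":0},{"gripper":1,"dx":0.048,"dy":-0.18,"dz":0.03,"rx":0,"ry":0,"rz":0},{"gripper":1,"dx":0.06,"dy":-0.22,"dz":0.03,"rx":0,"ry":0,"rz":0},{"gripper":1,"dx":0.07,"dy":-0.26,"dz":0.03,"rx":0,"ry":0,"rz":0},{"gripper":1,"dx":0.08,"dy":-0.3,"dz":0.03,"rx":0,"ry":0,"rz":0},{"gripper":1,"dx":0.09,"dy":-0.335,"dz":0.03,"rx":0,"ry":0,"rz":0},{"gripper":1,"dx":0.097,"dy":-0.36,"dz":0.03,"rx":0,"ry":0,"rz":0}]'
python3 -m jog '[{"gripper":1,"dx":0,"dy":0,"dz":0,"rx":0,"ry":0,"rz":0},{"gripper":1,"dx":0,"dy":0,"dz":0,"rx":0,"ry":0,"rz":0},{"gripper":1,"dx":0,"dy":0,"dz":0,"rx":0,"ry":0,"rz":0},{"gripper":1,"dx":0,"dy":0,"dz":0,"rx":0,"ry":0,"rz":0},{"gripper":1,"dx":0,"dy":0,"dz":0,"rx":0,"ry":0,"rz":0}]'
cat > ball.py <<'E'
from h import *
from scipy.optimize import least_squares
c=read_camera("wrist"); cv2.imwrite("pics/w5.png",c["pixels"]); o=get_obs(); print(np.round(o["eef_pos"],4),np.round(o["tool_rot"],4))
vv,uu=np.nonzero(c["range_z"]>0); A,z=pts(c,np.c_[uu,vv])
s=A[(abs(A[:,0]-.517)<.016)&(abs(A[:,1]+.147)<.016)&(A[:,2]>.057)&(A[:,2]<.08)]
f=least_squares(lambda p:np.linalg.norm(s-p,axis=1)-.01,[.515,-.148,.06],loss="soft_l1",f_scale=.001); print("ball",len(s),f.x.round(4),np.abs(f.fun).mean(),"top z",np.percentile(s[:,2],98))
b=A[(abs(A[:,0]-.517)<.06)&(abs(A[:,1]+.148)<.07)&(abs(A[:,2]-.02)<.003)]; print("base",len(b),cv2.minAreaRect((b[:,:2]*1000).astype(np.float32)),np.median(b[:,2]))
for d in cut_out("wrist","stump"): print(round(d["conf"],2),np.round(d["box"]),np.median(mpts(c,d["mask"]),0).round(3))
E
python3 ball.py
```

```text
t: 7.75
eef_pos: [0.6206, -0.1509, 0.3174]
tool_rot: [0.707, -0.027, 0.707, 0.026]
contact_force: [0.6, -0.6, -3.1]
gripper_width: 0.274
t: 8.25
eef_pos: [0.6207, -0.1463, 0.3174]
tool_rot: [0.707, -0.028, 0.706, 0.029]
contact_force: [-0.3, -0.2, -3.0]
gripper_width: 0.269
[ 0.6206 -0.1466  0.3175] [ 0.7066 -0.0283  0.7065  0.0285]
ball 414 [ 0.5166 -0.1471  0.0601] 0.0004116096887699633 top z 0.07087340315253454
base 7140 ((516.3396606445312, -146.64784240722656), (83.41210174560547, 100.12041473388672), 3.7264859676361084) 0.01999906322666825
0.75 [334.  79. 107.  94.] [ 0.515 -0.147  0.02 ]
0.7 [321. 182.  67.  35.] [ 0.62  -0.153  0.015]
0.66 [197.  89.  81.  66.] [ 0.535 -0.279  0.014]
0.6 [324. 299. 223. 211.] [ 0.616 -0.147  0.267]
```

View pics/w5.png

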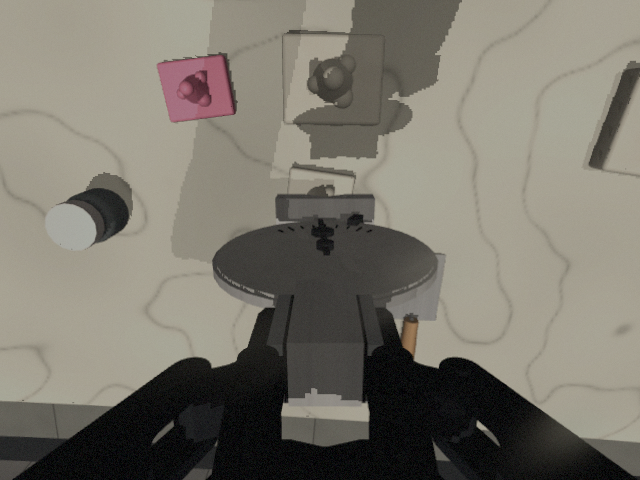

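The larger white stump is at pixel (333,79) with its crown clear. The ball centre is (0.5165,-0.147,0.060), in agreement with the fixed cameras. Moving above it, then down to about 5 mm short of contact.

```bash
python3 -m jog '[{"gripper":1,"dx":-0.02,"dy":0,"dz":0,"rx":0,"ry":0,"rz":0},{"gripper":1,"dx":-0.05,"dy":0,"dz":0,"rx":0,"ry":0,"rz":0},{"gripper":1,"dx":-0.085,"dy":0,"dz":0,"rx":0,"ry":0,"rz":0},{"gripper":1,"dx":-0.104,"dy":-0.0005,"dz":-0.01,"rx":0,"ry":0,"rz":0},{"gripper":1,"dx":-0.104,"dy":-0.0005,"dz":-0.035,"rx":0,"ry":0,"rz":0},{"gripper":1,"dx":-0.104,"dy":-0.0005,"dz":-0.06,"rx":0,"ry":0,"rz":0},{"gripper":1,"dx":-0.104,"dy":-0.0005,"dz":-0.075,"rx":0,"ry":0,"rz":0},{"gripper":1,"dx":-0.104,"dy":-0.0005,"dz":-0.08,"rx":0,"ry":0,"rz":0},{"gripper":1,"dx":-0.104,"dy":-0.0005,"dz":-0.08,"rx":0,"ry":0,"rz":0},{"gripper":1,"dx":-0.104,"dy":-0.0005,"dz":-0.08,"rx":0,"ry":0,"rz":0}]'
python3 -m jog '[{"gripper":1,"dx":0,"dy":0,"dz":0,"rx":0,"ry":0,"rz":0},{"gripper":1,"dx":0,"dy":0,"dz":0,"rx":0,"ry":0,"rz":0},{"gripper":1,"dx":0,"dy":0,"dz":0,"rx":0,"ry":0,"rz":0},{"gripper":1,"dx":0,"dy":0,"dz":0,"rx":0,"ry":0,"rz":0}]'
```

```text
t: 9.35
eef_pos: [0.5173, -0.1481, 0.2382]
tool_rot: [0.707, -0.028, 0.706, 0.028]
contact_force: [0.1, 0.3, -3.0]
gripper_width: 0.269
t: 9.75
eef_pos: [0.5167, -0.148, 0.2375]
tool_rot: [0.707, -0.028, 0.706, 0.028]
contact_force: [0.0, 0.8, -3.2]
gripper_width: 0.276
```

```bash
python3 -m jog '[{"gripper":1,"dx":0,"dy":0.001,"dz":-0.002,"rx":0,"ry":0,"rz":0},{"gripper":1,"dx":0,"dy":0.001,"dz":-0.003,"rx":0,"ry":0,"rz":0},{"gripper":1,"dx":0,"dy":0.001,"dz":-0.004,"rx":0,"ry":0,"rz":0},{"gripper":1,"dx":0,"dy":0.001,"dz":-0.005,"rx":0,"ry":0,"rz":0},{"gripper":1,"dx":0,"dy":0.001,"dz":-0.005,"rx":0,"ry":0,"rz":0}]'
python3 -m jog '[{"gripper":1,"dx":0,"dy":0,"dz":-0.0005,"rx":0,"ry":0,"rz":0},{"gripper":1,"dx":0,"dy":0,"dz":-0.0005,"rx":0,"ry":0,"rz":0},{"gripper":1,"dx":0,"dy":0,"dz":-0.0005,"rx":0,"ry":0,"rz":0}]'
```

```text
t: 10.25
eef_pos: [0.5165, -0.147, 0.2321]
tool_rot: [0.706, -0.028, 0.707, 0.028]
contact_force: [-0.4, -0.3, -2.9]
gripper_width: 0.274
t: 10.55
eef_pos: [0.5166, -0.147, 0.2319]
tool_rot: [0.707, -0.028, 0.707, 0.028]
contact_force: [-0.8, 0.3, -1.8]
gripper_width: 0.273
```

```bash
python3 -m jog '[{"gripper":1,"dx":0,"dy":0,"dz":-0.0005,"rx":0,"ry":0,"rz":0},{"gripper":1,"dx":0,"dy":0,"dz":-0.0005,"rx":0,"ry":0,"rz":0},{"gripper":1,"dx":0,"dy":0,"dz":-0.0005,"rx":0,"ry":0,"rz":0}]'
python3 -m jog '[{"gripper":1,"dx":0,"dy":0,"dz":-0.0005,"rx":0,"ry":0,"rz":0},{"gripper":1,"dx":0,"dy":0,"dz":-0.0005,"rx":0,"ry":0,"rz":0},{"gripper":1,"dx":0,"dy":0,"dz":-0.0005,"rx":0,"ry":0,"rz":0}]'
```

```text
t: 10.85
eef_pos: [0.5168, -0.1471, 0.2317]
tool_rot: [0.707, -0.028, 0.706, 0.028]
contact_force: [-0.2, 0.2, 1.0]
gripper_width: 0.27
t: 11.15
eef_pos: [0.517, -0.1471, 0.2316]
tool_rot: [0.707, -0.028, 0.706, 0.028]
contact_force: [-2.6, 0.3, 6.0]
gripper_width: 0.274
```

Contact at TCP z≈0.2318, with about 9 N net upward, almost no sideways force and a stiffness near 10 N/mm. I'll back off 0.5 mm and rock to 10° on the arc about the ball centre (0.1719 m radius).

```bash
python3 -m jog '[{"gripper":1,"dx":-0.0002,"dy":0.003,"dz":0.0003,"rx":-1,"ry":-0.08,"rz":0},{"gripper":1,"dx":-0.0005,"dy":0.006,"dz":0.0003,"rx":-2,"ry":-0.16,"rz":0},{"gripper":1,"dx":-0.0007,"dy":0.009,"dz":0.0002,"rx":-3,"ry":-0.24,"rz":0},{"gripper":1,"dx":-0.0009,"dy":0.012,"dz":0.0001,"rx":-4,"ry":-0.32,"rz":0},{"gripper":1,"dx":-0.0012,"dy":0.0149,"dz":-0.0002,"rx":-5,"ry":-0.4,"rz":0},{"gripper":1,"dx":-0.0014,"dy":0.0179,"dz":-0.0004,"rx":-6,"ry":-0.47,"rz":0},{"gripper":1,"dx":-0.0017,"dy":0.0209,"dz":-0.0008,"rx":-7,"ry":-0.55,"rz":0},{"gripper":1,"dx":-0.0019,"dy":0.0239,"dz":-0.0012,"rx":-8,"ry":-0.63,"rz":0},{"gripper":1,"dx":-0.0021,"dy":0.0268,"dz":-0.0016,"rx":-9,"ry":-0.71,"rz":0},{"gripper":1,"dx":-0.0024,"dy":0.0298,"dz":-0.0021,"rx":-10,"ry":-0.79,"rz":0}]'
python3 -m jog '[{"gripper":1,"dx":0,"dy":0,"dz":0,"rx":0,"ry":0,"rz":0},{"gripper":1,"dx":0,"dy":0,"dz":0,"rx":0,"ry":0,"rz":0}]'
```

```text
t: 12.15
eef_pos: [0.5146, -0.1169, 0.229]
tool_rot: [0.707, -0.09, 0.701, -0.034]
contact_force: [-0.1, 1.0, 4.8]
gripper_width: 0.269
t: 12.35
eef_pos: [0.5146, -0.1169, 0.2289]
tool_rot: [0.707, -0.09, 0.701, -0.034]
contact_force: [0.3, 0.1, 4.3]
gripper_width: 0.275
```

```bash
python3 -m jog '[{"gripper":1,"dx":-0.0002,"dy":0.0029,"dz":-0.0005,"rx":-1,"ry":-0.08,"rz":0},{"gripper":1,"dx":-0.0005,"dy":0.0058,"dz":-0.001,"rx":-2,"ry":-0.16,"rz":0},{"gripper":1,"dx":-0.0007,"dy":0.0088,"dz":-0.0016,"rx":-3,"ry":-0.24,"rz":0},{"gripper":1,"dx":-0.0009,"dy":0.0117,"dz":-0.0023,"rx":-4,"ry":-0.32,"rz":0},{"gripper":1,"dx":-0.0012,"dy":0.0146,"dz":-0.0031,"rx":-5,"ry":-0.4,"rz":0},{"gripper":1,"dx":-0.0014,"dy":0.0174,"dz":-0.0039,"rx":-6,"ry":-0.47,"rz":0},{"gripper":1,"dx":-0.0016,"dy":0.0203,"dz":-0.0047,"rx":-7,"ry":-0.55,"rz":0},{"gripper":1,"dx":-0.0018,"dy":0.0232,"dz":-0.0056,"rx":-8,"ry":-0.63,"rz":0},{"gripper":1,"dx":-0.0021,"dy":0.026,"dz":-0.0066,"rx":-9,"ry":-0.71,"rz":0},{"gripper":1,"dx":-0.0025,"dy":0.0313,"dz":-0.0085,"rx":-10.87,"ry":-0.86,"rz":0}]'
python3 -m jog '[{"gripper":1,"dx":0,"dy":0,"dz":0,"rx":0,"ry":0,"rz":0},{"gripper":1,"dx":0,"dy":0,"dz":0,"rx":0,"ry":0,"rz":0},{"gripper":1,"dx":0,"dy":0,"dz":0,"rx":0,"ry":0,"rz":0},{"gripper":1,"dx":0,"dy":0,"dz":0,"rx":0,"ry":0,"rz":0},{"gripper":1,"dx":0,"dy":0,"dz":0,"rx":0,"ry":0,"rz":0},{"gripper":1,"dx":0,"dy":0,"dz":0,"rx":0,"ry":0,"rz":0},{"gripper":1,"dx":0,"dy":0,"dz":0,"rx":0,"ry":0,"rz":0},{"gripper":1,"dx":0,"dy":0,"dz":0,"rx":0,"ry":0,"rz":0},{"gripper":1,"dx":0,"dy":0,"dz":0,"rx":0,"ry":0,"rz":0},{"gripper":1,"dx":0,"dy":0,"dz":0,"rx":0,"ry":0,"rz":0}]'
python3 -m jog '[{"gripper":1,"dx":0,"dy":0,"dz":0,"rx":0,"ry":0,"rz":0},{"gripper":1,"dx":0,"dy":0,"dz":0,"rx":0,"ry":0,"rz":0},{"gripper":1,"dx":0,"dy":0,"dz":0,"rx":0,"ry":0,"rz":0},{"gripper":1,"dx":0,"dy":0,"dz":0,"rx":0,"ry":0,"rz":0},{"gripper":1,"dx":0,"dy":0,"dz":0,"rx":0,"ry":0,"rz":0}]'
cat > chk.py <<'E'
import sys
from ang import *
c=read_camera("wrist"); o=get_obs(); G,p0=gframe(o); g=c["pixels"]
cv2.imwrite(f"pics/{sys.argv[1]}.png",cv2.convertScaleAbs(cv2.resize(g[200:270,285:385],None,fx=8,fy=8,interpolation=3),alpha=1.8))
print("tilt",np.arctan2(-G[1,2],G[2,2]),np.arctan2(-G[0,2],G[2,2]),"z",G[:,2].round(4),"F",np.round(o["contact_force"],1),"tq",np.round(o["torque"],2),"vel",np.abs(o["joint_vel"]).max())
for r,x in((.042,-.0065),(.05,-.0065),(.052,-.0065)):
  for m in(.34,.36,.38): print(r,m,proj(c,[[x,r*np.sin(m),.084-r*np.cos(m)]],G,p0).round(1)[0])
print("pivot",proj(c,[[-.0065,0,.084]],G,p0))
E
python3 chk.py w6
```

```text
t: 13.35
eef_pos: [0.5118, -0.0859, 0.2203]
tool_rot: [0.7, -0.156, 0.689, -0.102]
contact_force: [0.0, 0.9, 2.2]
gripper_width: 0.275
t: 14.35
eef_pos: [0.5117, -0.0858, 0.2202]
tool_rot: [0.7, -0.156, 0.69, -0.101]
contact_force: [0.3, 1.9, 5.2]
gripper_width: 0.274
t: 14.85
eef_pos: [0.5118, -0.0858, 0.2202]
tool_rot: [0.7, -0.156, 0.69, -0.101]
contact_force: [0.1, 2.6, 4.1]
gripper_width: 0.273
tilt -0.364235464002046 0.030276197447482747 z [-0.0283  0.3561  0.934 ] F [0.2 2.8 4. ] tq [ 0.6  -0.18  0.07] vel 0.003083327894065932
0.042 0.34 [345.7 224.3]
0.042 0.36 [347.  224.5]
0.042 0.38 [348.2 224.6]
0.05 0.34 [349.1 221.1]
0.05 0.36 [350.5 221.3]
0.05 0.38 [351.9 221.4]
0.052 0.34 [349.9 220.4]
0.052 0.36 [351.4 220.5]
0.052 0.38 [352.8 220.7]
pivot [[324.52466253 244.53543804]]
```

View pics/w6.png

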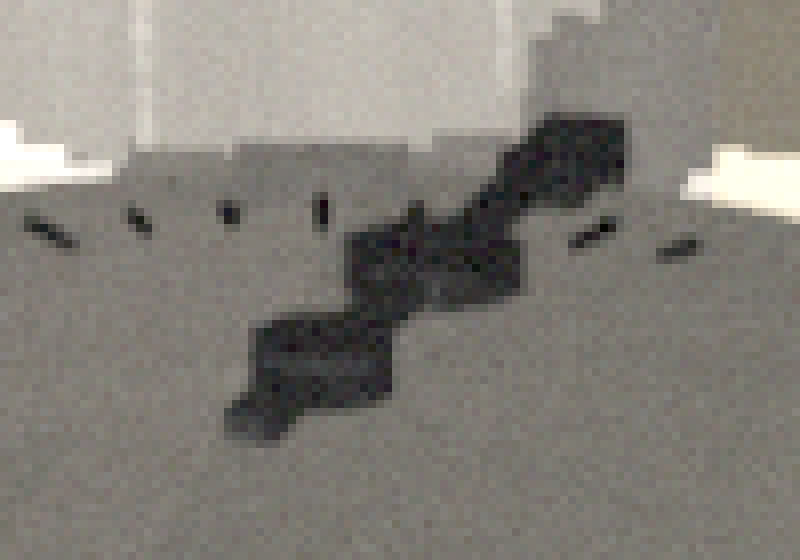

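The needle (hub at crop (320,360), bob (435,268)) runs straight into the tab at crop (565,160). To tighten this, I'll fit the tab's silhouette for its angle and compare it with the tilt of 0.364.

```bash
cat > fit.py <<'E'
from ang import *
from scipy.optimize import minimize
c=read_camera("wrist"); o=get_obs(); G,p0=gframe(o)
now=c["pixels"]; up=cv2.imread("pics/w4.png")
K=8
def render(m,xt,w,dx,dy):
    L=[[x,r*np.sin(m)+s*w*np.cos(m),.084-r*np.cos(m)+s*w*np.sin(m)] for x in(-xt,xt) for r in(.051,.067) for s in(-1,1)]
    Q=proj(c,L,G,p0)+[dx,dy]; I=np.zeros((40*K,50*K),np.uint8)
    H=cv2.convexHull(((Q-[330,200]+.5)*K).astype(np.float32)).astype(np.int32); cv2.fillPoly(I,[H],255)
    return cv2.resize(I,(50,40),interpolation=cv2.INTER_AREA)/255.
for name,im in(("upright",up),("now",now)):
    g=cv2.cvtColor(im,6)[200:240,330:380].astype(float)
    d=np.clip((65-g)/37,0,1); M=np.zeros_like(d); M[12:28,14:40]=1
    if name=="now": M[22:,:23]=0
    best=min(((( (render(m,xt,.0035,0,dy)-d)*M)**2).sum(),m,xt,dy) for m in np.arange(.33,.41,.005) for xt in(.005,.006,.007,.008) for dy in(-1,0,1))
    print(name,np.round(best,4))
    a=cv2.cvtColor(im,6)[190:200,260:390].astype(int)
    print("foot row",[int(x)+260 for x in np.nonzero(np.abs(np.diff(a[6]))>15)[0]])
print("model foot",proj(c,[[-.018,s*.036,.016] for s in(-1,1)],G,p0).round(1).tolist())
E
python3 fit.py
```

```text
upright [3.68485e+01 3.65000e-01 8.00000e-03 1.00000e+00]
foot row [275, 276, 327, 372, 373, 386]
now [2.31744e+01 3.65000e-01 7.00000e-03 0.00000e+00]
foot row [275, 276, 277]
model foot [[274.5, 197.6], [374.6, 197.6]]
```

The tab angle comes out at 0.365 rad in both the upright and the tilted picture, and the gauge tilt is 0.364. The contact force is about 7 N and lies along the gauge's axis, so both notch flanks are seated. Nothing moves, so I'm handing in.

```bash
python3 -c "
from station import *
o=get_obs(); print(o['t'],o['contact_force'],abs(o['joint_vel'][0])); print(hand_in())"
```

```text
14.95 [0.24849774 3.2153555  5.42427189] 0.0012282361992155928
the job is handed in; nothing more can be done
None
```

I handed the job in at 14.95 s, with the gauge still gripped, resting on the crown of the larger white stump and tilted so the pointer lines up with the tab. `hand_in` gives no verdict, so this rests on my own checks.

**What I did:** I gripped the post at about 169 mm and lifted the gauge off the offcut. I set the notch upright on the crown, then rocked the gauge about the ball centre in contact, with its top leaning towards +y.

**Last checks:**
- **Pointer on the tab:** the gauge tilt measured 0.364 rad. The tab angle fitted 0.365 rad in both the upright and the tilted picture. The last close-up shows the needle running into the tab. A rougher reading of the needle's slope in the picture disagreed slightly, at about 0.38 rad.
- **Grip:** the gauge had not turned in the jaws.
- **Push on the stump:** the last state gave roughly 9 N with the gauge's weight taken off, after 7 to 9 N in the readings before it. The readings scatter by about 1 N, and the most seen on landing was also about 9 N. At my last full check the force lay along the gauge's axis, which means both sides of the notch were seated.
- **Stillness:** joint speeds were about 0.003 rad/s or less, at the level of sensor noise.
- **Touching nothing else:** I worked this out from the given sizes rather than seeing it. The lower end of the foot is at about 49 mm, and the stump's side lumps reach 40 mm at most.
- **Jar, crucible and spatula:** I kept the arm away from them and did not take a final picture of them.

One early move was refused because of incomplete rows, and the arm did not move.

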